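Ready the paper-roll stand for a roll change and hold it

TASK

Get the yellow paper-roll stand ready for a roll change. First turn the tension dial on its base to the red zero mark; next flip the kickstand down over centre until it snaps open; then raise the tilted frame by its black top bar until it stands upright, and finish still holding it there by that bar with the gripper, because it tips back if let go. Leave the dial at zero and the loose rolls and glue stick where they are.

Things in the scene. Friction and masses are not known exactly. Their poses are not given: they have to be found in the camera images.
- roll_stand: Grey base plate fixed to the table, 210 mm (x) by 330 mm (y, -205 to +125), 12 mm thick. Origin on the table under the frame hinge's middle; x points away from the robot, y along the hinge to the kickstand's side. Blue frame: 12 mm posts at y = -67 and 67, yellow roll of 80 mm diameter on its robot side; its hinge axis is at x = 0, 20 mm above the table. Dial axis at x = 30, y = -150 mm.
- dial (a joint): Tension dial's angle (rad), 0 when its red pointer line stands at the long red mark on the white scale (pointer towards the stand's +x), positive counterclockwise seen from above; it starts at 0.5 to 1.35 and must be turned clockwise to 0. Stops at -0.3 and 1.6. Stiff to about 0.04 N m, and stays where left.
- dial_grip (a point): Point on the dial's axis at the height to grip, 40 mm above the table: middle of the dial's grey bar, 48 mm long, 12 mm thick, 26 mm tall (its top 50 mm, its foot 24 mm above the table), on a black disc of 58 mm diameter. Its x axis lies along the bar, to the pointer end.
- frame (a joint): Tilt of the frame (rad): 0 upright, positive leaning back towards the robot side (the stand's -x). It rests by its own weight on a stop at 0.35 and returns there when let go; it can go past upright to -0.12, and also tips back from there. Raising it takes 1 to 6 N at the top bar.
- top_bar: Round black rubber bar across the frame's top, 18 mm diameter, 146 mm long along its y axis. Origin at its middle, 200 mm from the hinge axis, so 220 mm above the table when upright. A sleeve that turns freely about its own length (so ignore its turn about y).
- leg_pivot (a point): Kickstand's pivot on the outer side of the frame's +y post, 92 mm from the frame's middle and 115 mm from the frame's hinge axis, moving with the frame. The leg turns about the frame's y axis and lies on the stand's +x side (away from the robot).
- leg (a joint): Kickstand's angle (rad): 0 stowed, pointing away from the frame to +x, 0.35 above the frame's perpendicular (0.70 above level while the frame leans at 0.35); grows as it swings down to 1.48, where it stays. A spring holds it at either end; past about 0.7 it snaps on by itself. Takes 2 to 4 N pressing down from above on its outer half; the leaning frame stays on its stop.
- leg_foot (a point): Middle of the kickstand's red foot, a 24 mm diameter roller 30 mm wide, 118 mm from the pivot. Between pivot and foot the leg is a steel flat bar 22 mm wide, 8 mm thick, centred on the line pivot to foot.
- roll_tall: Loose yellow paper roll standing on end, 60 mm diameter, 62 mm tall; origin under its middle. Leave alone.
- roll_short: Loose yellow paper roll standing on end, 68 mm diameter, 36 mm tall; origin under its middle. Leave alone.
- glue_stick: White glue stick with blue cap standing on end, 29 mm diameter, 92 mm tall; origin under its middle. Leave alone.

How it is judged:
By the outcome, as a careful person would: the job done as asked, in the order asked, and still so for the second after the job is handed in, while the arm keeps its last pose, push and grip.
It also fails if it takes over 58 s, if anything falls off the work surface, if the arm or the gripper's body presses on something with over 40 N, if the wrist force passes 120 N, or if a joint passes its speed limit or range.

ROBOT

A 6-joint arm with a two-finger parallel gripper is mounted at the origin on the work surface. World frame = base frame: x ahead of the robot, y to its left, z up, the work surface at z = 0. Lengths are in mm, angles in degrees, forces in N, time in s.
With the tool pointing down it reaches from about 350 to 850 mm from the base axis. Payload 8.1 kg.
Tool frame: the origin (TCP) lies at the very end of the fingers, on their centre line; the grasp point (between the pads) lies 19 mm behind it (r.grasp_offset is the distance from the TCP to the grasp point, in mm); z points along the fingers, y is the line along which they close (so a half turn about z gives the same grasp; the last joint's range is limited). The gripper opens to 85 mm and grips with 20 to 120 N. Pads are 22 mm wide; open, the fingers measure 114 mm over their backs; the gripper's body (76 mm by 85 mm) begins 54 mm behind the grasp point. The pads swing forward as they close: fully open they stand 13 mm farther back than shut.
Start: joints at [-4.893, 7.471, 85.268, -0, 87.261, -4.893], TCP at [600.004, 0.022, 231.292] pointing down, gripper open.
Joint ranges: [-169.43, 169.43], [-51.17, 129.36], [1.28, 143.12], [-76.62, 256.62], [0, 156.53], [-152.29, 152.29]. Speed limits (degrees/s): [136.94, 136.94, 159.86, 180, 180, 180].

INTERFACE

Orientations are given as [roll, pitch, yaw] about the fixed x, y, z axes, in that order (R = Rz(yaw) Ry(pitch) Rx(roll)).
In Python, from bench import r gives the robot as it stands.
- The arm moves only by the tool carry_out, never from a script. Its argument "commands" is a list of rows, each an object with "jaw": the finger opening in m, from 0 to 0.0854; "translation": the shift along the tool's x, y, z in m, a list of three; "spin": the turn about the tool's z in rad. A call has exactly 8 rows; each row shifts and turns the commanded pose from where the row before left it, along the tool's axes as they then stand; what a row does not reach is not made up. A row lasts 1/12 s, in which the tool goes at most 41.7 mm and 7.16 degrees, less where a joint would pass 70% of its speed; a pose out of reach is approached as far as the arm can. A call is refused whole if a number of a shift passes 0.0417 or a number of a turn 0.125, either way. A call with a gripper value outside its range is refused whole. The fingers move at their own pace and stop on an object; "squeeze" is the grip in N (left out, the last holds). Time passes only in rows, so rows that do not move let the fingers close, or fill a call up. It gives the time, the measured TCP pose, the force, the opening and the grip force at its end, in the units of the state.
- r.sense(): the state, without advancing time (a new reading comes with each control period).
- r.snapshot(name): name is "scene" or "side" or "wrist"; returns a dict with "pixels" (420x560x3 uint8, blue, green, red), "K" (3x3 intrinsics, pixels), "dist_coeffs" ([k1, k2, p1, p2, k3] as OpenCV has them; the pictures are not rectified), "extrinsics" (4x4, takes a point from camera to world coordinates). Camera axes: x right, y down, z forward; pixel columns grow to the right and rows downward; lengths in mm; the calibration is good to about 2 mm. A picture is of the moment at which its call begins. There is no depth.
- r.hand_in(): hands the job in; it is judged then, once.
Trained networks look in a picture, given as the dict that the camera call returned (one of the last four; its "shot" number tells which), for a name from the list of things; names that differ only in an ending like _2 or _b are one class to them, and where a whole thing is asked for, a point or a joint stands for the part that bears it (a point fixed in the world has none). Each returns a list of dicts, best first, with "score" (0 to 1); they miss things now and then, are a little off and sometimes report something else, mostly with a low value. They report only what shows in the picture. A call takes as long as a camera call.
- r.spot_in(picture, target): "xy" ([column, row] in pixels, amid what is visible of it).
- r.regions_of(picture, target): "pixels" (420x560 bool, what is visible of it) and "xy" ([column, row] in pixels, amid what is visible of it).
- r.landmark_of(picture, target): "xy" ([column, row] in pixels: a listed point, or the origin of a listed thing).
The state is a dict: "time": time; "joint_pos": joint angles; "qd": joint speeds; "joint_efforts": joint torques, N m; "tool_pos": TCP position; "tcp_rot": TCP orientation; "ft_force": force on the tool from outside, world axes, zero at the start; "wrist_torque": the same for the moment, N m; "finger_gap": finger opening in mm; "grip_force": force on a finger pad.
Only numpy, scipy, OpenCV 4.12 (cv2) and the standard library are available. Lean on these libraries where they do the work, as an engineer would, in place of code of your own. Each camera call takes 0.05 s, during which the arm holds its last target. There are 200 camera calls.

## Working session

There is one attempt and no reset: what is moved stays moved. The work goes in short steps, Python scripts to look and compute and a tool call to move; the robot and the scene stay as the last step left them, time stands still between calls to the robot, and variables do not carry over. Pictures are saved under pics/ and viewed, at most 10 in all, crops included, and the job is handed in when it is done.

Besides the shell and the picture viewer there is one more tool, called after "Request:" in YAML: its name, and indented under it one key for each argument. carry_out: Moves the arm, as the interface text tells. Its arguments: {"type":"object","properties":{"commands":{"type":"array","items":{"type":"object","properties":{"jaw":{"type":"number"},"translation":{"type":"array","items":{"type":"number"}},"spin":{"type":"number"}}}},"squeeze":{"type":"number"}},"required":["commands"]}

```bash
mkdir -p pics; ls
cat > h.py <<'E'
import numpy as np, cv2
from bench import r
def ray(p,xy):
    u=cv2.undistortPoints(np.array([[xy]],float),p["K"],np.array(p["dist_coeffs"],float))[0,0]
    T=np.array(p["extrinsics"]);d=T[:3,:3]@[u[0],u[1],1];return T[:3,3],d/np.linalg.norm(d)
def tri(rs):
    A=sum(np.eye(3)-np.outer(d,d) for o,d in rs);b=sum((np.eye(3)-np.outer(d,d))@o for o,d in rs)
    x=np.linalg.solve(A,b);return x,[np.linalg.norm((np.eye(3)-np.outer(d,d))@(x-o)) for o,d in rs]
def proj(p,X):
    T=np.linalg.inv(np.array(p["extrinsics"]))
    return cv2.projectPoints(np.array(X,float).reshape(-1,3),cv2.Rodrigues(T[:3,:3])[0],T[:3,3],p["K"],np.array(p["dist_coeffs"],float))[0][:,0]
E
python3 - <<'E'
from h import *
P={n:r.snapshot(n) for n in("scene","side","wrist")}
for n,p in P.items(): cv2.imwrite(f"pics/{n}0.png",p["pixels"]); print(n,np.array(p["extrinsics"])[:3,3].round(),np.array(p["extrinsics"])[:3,2].round(2))
for t in "roll_stand dial_grip top_bar leg_pivot leg_foot roll_tall roll_short glue_stick".split():
    rs=[]
    for n,p in P.items():
        l=r.landmark_of(p,t)
        print(t,n,[(np.round(a["xy"]).tolist(),round(a["score"],2)) for a in l[:3]])
        if l and l[0]["score"]>.4: rs.append(ray(p,l[0]["xy"]))
    if len(rs)>1:
        x,e=tri(rs);print("  ",x.round(1),np.round(e,1))
print(r.sense())
E
```

```text
pics
scene [1353. -549. 1000.] [-0.57  0.45 -0.69]
side [ 580. -731.  637.] [ 0.07  0.84 -0.54]
wrist [601.  78. 373.] [-0.   -0.3  -0.95]
roll_stand scene [([271.0, 230.0], 0.97), ([247.0, 257.0], 0.64)]
roll_stand side [([236.0, 252.0], 0.71)]
roll_stand wrist [([242.0, 110.0], 0.84)]
   [548.7  79.2   1. ] [1.9 3.5 5. ]
dial_grip scene [([247.0, 260.0], 0.76)]
dial_grip side [([276.0, 281.0], 0.8)]
dial_grip wrist [([298.0, 225.0], 0.95)]
   [622.  -56.   35.1] [2.6 2.3 0.7]
top_bar scene [([247.0, 159.0], 0.58)]
top_bar side [([200.0, 177.0], 0.71)]
top_bar wrist [([73.0, 145.0], 0.91)]
   [482.4  59.5 202.9] [1.1 3.7 3.5]
leg_pivot scene [([281.0, 167.0], 0.75), ([321.0, 194.0], 0.57), ([245.0, 258.0], 0.53)]
leg_pivot side [([206.0, 186.0], 0.9)]
leg_pivot wrist [([128.0, 0.0], 0.87)]
   [485.1 161.1 124.6] [3.5 2.1 1.7]
leg_foot scene [([310.0, 157.0], 0.76)]
leg_foot side [([242.0, 144.0], 0.84)]
leg_foot wrist [([396.0, 189.0], 0.48), ([242.0, 108.0], 0.26)]
   [616.   80.7 275.9] [42.6 50.4 33.6]
roll_tall scene [([329.0, 247.0], 0.56)]
roll_tall side [([299.0, 229.0], 0.96
[... 343 characters left out ...]
 []
{'time': 1.35, 'joint_pos': array([-4.89307474e+00,  7.47202091e+00,  8.52658905e+01,  1.41278706e-03,
        8.72614599e+01, -4.89261491e+00]), 'qd': array([-0.02414526,  0.00443343,  0.0167145 , -0.07131214, -0.11414019,
        0.03414944]), 'joint_efforts': array([-2.64267765e-04, -5.69320714e+01, -5.00854182e+01, -2.10622517e-05,
        1.15818846e-03,  4.72939780e-05]), 'tool_pos': array([6.00017560e+02, 2.96979515e-02, 2.31301628e+02]), 'tcp_rot': array([ 1.79999253e+02, -1.35241275e-03,  8.99994727e+01]), 'ft_force': array([-0.28804833,  0.43845115,  0.50249376]), 'wrist_torque': array([-0.01372193,  0.01696775, -0.02117807]), 'grip_force': 0.0, 'finger_gap': 84.89924465726078}
```

View pics/scene0.png

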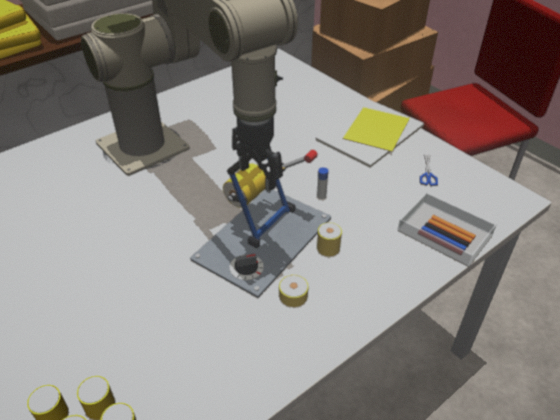

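View pics/wrist0.png

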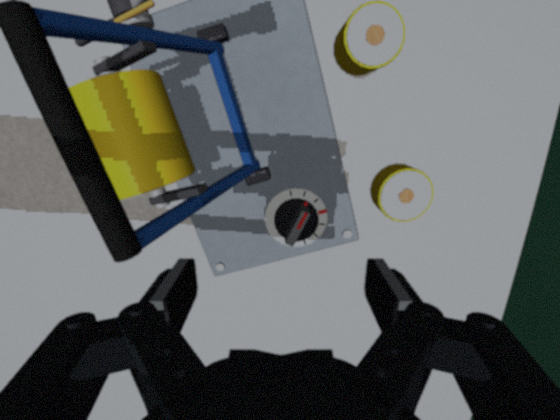

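View pics/side0.png

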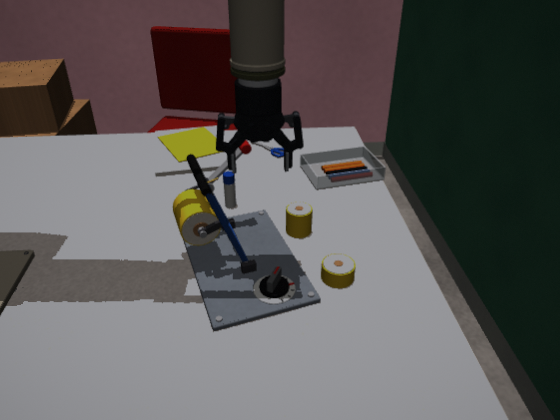

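The scene view shows the stand at about (265,225), with its dial at (247,262), the leg's red foot at (311,156) and the glue stick at (322,183). The wrist view shows the dial at (297,217), with the pointer's red end at (307,207) and the long red mark at (322,212). The side view shows the frame leaning towards the robot, with the glue stick at (230,190). Next I fit the whole stand model to these landmarks.

```bash
cat >> h.py <<'E'
from scipy.optimize import least_squares
def model(q,fr=.35,leg=0):
    x,y,a=q; R=np.array([[np.cos(a),-np.sin(a),0],[np.sin(a),np.cos(a),0],[0,0,1]])
    s,c=np.sin(fr),np.cos(fr); e=.35+fr-leg
    pv=np.array([-115*s,92,20+115*c])
    L={"roll_stand":[0,0,0],"dial_grip":[30,-150,40],"top_bar":[-200*s,0,20+200*c],"leg_pivot":pv,"leg_foot":pv+118*np.array([np.cos(e),0,np.sin(e)])}
    return {k:R@v+[x,y,0] for k,v in L.items()}
E
python3 - <<'E'
from h import *
P={n:r.snapshot(n) for n in("scene","side","wrist")}
ob=[]
for t in model([0,0,0]):
    for n,p in P.items():
        l=r.landmark_of(p,t)
        if l and l[0]["score"]>.5: ob.append((t,n,np.array(l[0]["xy"])))
f=lambda q:np.concatenate([proj(P[n],model(q)[t])[0]-xy for t,n,xy in ob])
s=least_squares(f,[549,79,.3],x_scale=[10,10,.1],loss="soft_l1",f_scale=2)
print(s.x.round(3),np.degrees(s.x[2])); rr=f(s.x).reshape(-1,2)
for o,e in zip(ob,rr): print(o[0],o[1],e.round(1))
M=model(s.x)
for k,v in M.items(): print(k,v.round(1))
# dial red pointer via wrist
p=P["wrist"];im=p["pixels"].astype(int);B,G,Rr=im[...,0],im[...,1],im[...,2]
m=((Rr-np.maximum(B,G))>60).astype(np.uint8)
c=proj(p,M["dial_grip"]+[0,0,10])[0];print("top centre px",c)
n,lab,st,ce=cv2.connectedComponentsWithStats(m)
for i in range(1,n):
    if np.linalg.norm(ce[i]-c)<60 and st[i,4]>3:
        for z in(24,50):
            o,d=ray(p,ce[i]);X=o+d*(z-o[2])/d[2];v=X-M["dial_grip"]
            print(ce[i].round(1),st[i,4],z,X.round(1),"ang",np.degrees(np.arctan2(v[1],v[0])-s.x[2]).round(1),np.hypot(v[0],v[1]).round(1))
for t in("glue_stick","roll_tall"):
  for n,p in P.items():
    for a in r.regions_of(p,t)[:2]:
        ys,xs=np.nonzero(a["pixels"]); print(t,n,a["score"],a["xy"],xs.min(),xs.max(),ys.min(),ys.max())
p=P["side"];o,d=ray(p,(229.5,177));print("glue top",(o+d*(90-o[2])/d[2]).round(1))
p=P["scene"];o,d=ray(p,(323,171));print("glue top",(o+d*(90-o[2])/d[2]).round(1))
w=P["wrist"]["pixels"][150:280,210:390];cv2.imwrite("pics/dial.png",cv2.resize(w,None,fx=4,fy=4,interpolation=2))
E
```

```text
[5.48973e+02 8.04340e+01 2.72000e-01] 15.575442409981303
roll_stand scene [ 1.2 -0.4]
roll_stand side [ 2.4 -0.2]
roll_stand wrist [-0.8  0. ]
dial_grip scene [1.1 2.8]
dial_grip side [-0.1 -0.7]
dial_grip wrist [0.8 0.8]
top_bar side [ 0.  -1.8]
top_bar wrist [-1.5 -0.7]
leg_pivot scene [0.1 1.5]
leg_pivot side [-0.3  0.5]
leg_pivot wrist [0.2 0.7]
leg_foot scene [-2.3 -0.4]
leg_foot side [2.  3.4]
roll_stand [549.   80.4   0. ]
dial_grip [618.1 -56.   40. ]
top_bar [482.9  62.  207.9]
leg_pivot [486.3 158.5 128. ]
leg_foot [573.2 182.7 204. ]
top centre px [294.85753975 229.10103157]
[305.  203.2] 10 24 [631.7 -31.7  24. ] ang 45.3 27.9
[305.  203.2] 10 50 [629.5 -23.5  50. ] ang 55.2 34.4
[321.5 211. ] 12 24 [652.9 -42.   24. ] ang 6.3 37.5
[321.5 211. ] 12 50 [649.1 -33.1  50. ] ang 20.9 38.5
[301.1 219.9] 41 24 [627.3 -54.1  24. ] ang -3.8 9.4
[301.1 219.9] 41 50 [625.4 -44.2  50. ] ang 42.8 13.8
glue_stick scene 0.61 [323.3, 184.7] 316 327 167 198
glue_stick side 0.86 [232.4, 192.6] 223 236 172 208
roll_tall scene 0.68 [325.0, 238.2] 316 341 223 255
roll_tall side 0.91 [298.0, 221.9] 286 312 202 238
roll_tall wrist 0.63 [366.9, 37.3] 332 404 0 74
roll_tall wrist 0.28 [117.2, 118.5] 0 258 0 260
glue top [533.3 255.   90. ]
glue top [530.8 269.7  90. ]
```

View pics/dial.png

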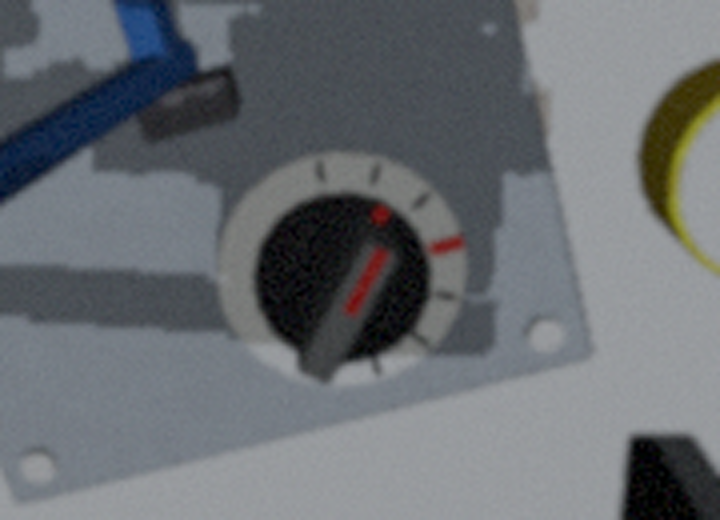

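The crop shows the bar's red line from (350,312) to (382,255) and the disc dot at (381,215). That puts the dial at about 45° (0.79 rad), with the bar at about 61° in the world frame.

Request:
carry_out:
  commands:
    - {"translation":[-0.0275,0.0105,0.02],"spin":0,"jaw":0.05}
    - {"translation":[-0.0275,0.01,0.02],"spin":0,"jaw":0.05}
    - {"translation":[0,0,0.02],"spin":0.12,"jaw":0.05}
    - {"translation":[0,0,0.02],"spin":0.12,"jaw":0.05}
    - {"translation":[0,0,0.02],"spin":0.12,"jaw":0.05}
    - {"translation":[0,0,0.02],"spin":0.12,"jaw":0.05}
    - {"translation":[0,0,0.01],"spin":0.026,"jaw":0.05}
    - {"translation":[0,0,0],"spin":0,"jaw":0.05}
  squeeze: 40

```text
time: 3.22
tool_pos: [618.2, -54.7, 97.6]
tcp_rot: [-179.7, 0.1, 60.9]
ft_force: [-0.5, 0.5, -0.2]
finger_gap: 50.2
grip_force: 0.0
```

```bash
cat > look.py <<'E'
from h import *
s=r.sense();print(s["time"],s["tool_pos"].round(1),s["tcp_rot"].round(1),s["finger_gap"],s["ft_force"].round(1))
p=r.snapshot("wrist");cv2.imwrite("pics/w1.png",p["pixels"])
im=p["pixels"].astype(int);m=((im[...,2]-im[...,:2].max(2))>50).astype(np.uint8)
n,lab,st,ce=cv2.connectedComponentsWithStats(m)
for i in range(1,n):
    if st[i,4]<15: continue
    ys,xs=np.nonzero(lab==i); vx,vy,x0,y0=cv2.fitLine(np.c_[xs,ys].astype(np.float32),2,0,.01,.01).ravel()
    t=((xs-x0)*vx+(ys-y0)*vy); E=[(x0+vx*k,y0+vy*k) for k in(t.min(),t.max())]
    for z in(24,50):
        W=[]
        for e in E: o,d=ray(p,e);W.append((o+d*(z-o[2])/d[2])[:2])
        W=np.array(W);v=W[1]-W[0];print(ce[i].round(),st[i,4],z,W.round(1).tolist(),"ang",np.degrees(np.arctan2(v[1],v[0])).round(1))
for a in r.landmark_of(p,"dial_grip")[:2]:
    o,d=ray(p,a["xy"]);print("grip",a["xy"],a["score"],(o+d*(40-o[2])/d[2]).round(1))
E
python3 look.py
```

```text
3.2167 [618.2 -54.7  97.6] [-1.797e+02  1.000e-01  6.090e+01] 50.21111095263916 [-0.5  0.5 -0.2]
[314. 182.] 70 24 [[650.0, -44.1], [659.3, -41.5]] ang 15.6
[314. 182.] 70 50 [[651.0, -37.1], [659.2, -34.8]] ang 15.6
[280. 183.] 40 24 [[632.1, -28.7], [631.0, -34.2]] ang -101.1
[280. 183.] 40 50 [[635.2, -23.5], [634.3, -28.4]] ang -101.1
[282. 212.] 171 24 [[625.8, -41.7], [615.4, -63.7]] ang -115.3
[282. 212.] 171 50 [[629.7, -35.0], [620.6, -54.4]] ang -115.3
grip [284.6, 224.1] 0.55 [621.1 -56.7  40. ]
```

View pics/w1.png

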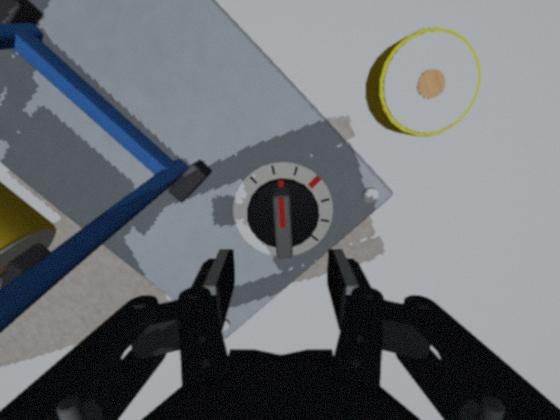

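The wrist view shows the bar upright, with its red line from (282,196) to (284,228), between the fingers (232 to 330). The bar lies at about 65°, so I correct the yaw by -0.07 and descend.

Request:
carry_out:
  commands:
    - {"translation":[-0.001,0.002,0.01],"spin":-0.07,"jaw":0.05}
    - {"translation":[0,0,0.012],"spin":0,"jaw":0.05}
    - {"translation":[0,0,0.012],"spin":0,"jaw":0.05}
    - {"translation":[0,0,0.012],"spin":0,"jaw":0.05}
    - {"translation":[0,0,0.01],"spin":0,"jaw":0.05}
    - {"translation":[0,0,0.006],"spin":0,"jaw":0.05}
    - {"translation":[0,0,0],"spin":0,"jaw":0.05}
    - {"translation":[0,0,0],"spin":0,"jaw":0.05}

```text
time: 3.98
tool_pos: [621.4, -56.7, 38.7]
tcp_rot: [-179.9, 0.0, 65.0]
ft_force: [0.1, -0.1, -0.2]
finger_gap: 50.0
grip_force: 0.0
```

Request:
carry_out:
  commands:
    - {"translation":[0,-0.0015,0.005],"spin":0,"jaw":0.05}
    - {"translation":[0,0,0.004],"spin":0,"jaw":0.05}
    - {"translation":[0,0,0],"spin":0,"jaw":0.03}
    - {"translation":[0,0,0],"spin":0,"jaw":0.01}
    - {"translation":[0,0,0],"spin":0,"jaw":0.0}
    - {"translation":[0,0,0],"spin":0,"jaw":0.0}
    - {"translation":[0,0,0],"spin":0,"jaw":0.0}
    - {"translation":[0,0,0],"spin":0,"jaw":0.0}

```text
time: 4.65
tool_pos: [619.3, -55.7, 30.7]
tcp_rot: [-179.8, 0.0, 65.0]
ft_force: [-8.7, 2.3, 6.4]
finger_gap: 10.8
grip_force: 40.4
```

```bash
python3 look.py
```

```text
4.65 [619.3 -55.7  30.7] [-179.8    0.    65. ] 10.823910901913928 [-8.7  2.3  6.4]
[327. 211.] 138 24 [[649.4, -43.0], [659.2, -40.5]] ang 14.2
[327. 211.] 138 50 [[650.2, -32.8], [658.2, -30.8]] ang 14.2
[280. 212.] 87 24 [[632.4, -29.0], [630.0, -34.2]] ang -115.0
[280. 212.] 87 50 [[636.1, -21.3], [634.1, -25.6]] ang -115.0
[280. 258.] 372 24 [[613.5, -69.2], [624.7, -45.5]] ang 64.8
[280. 258.] 372 50 [[620.5, -54.5], [629.8, -34.9]] ang 64.8
grip [281.5, 267.6] 0.57 [621.5 -54.4  40. ]
```

Request:
carry_out:
  commands:
    - {"translation":[0,0,0],"spin":0.12,"jaw":0}
    - {"translation":[0,0,0],"spin":0.12,"jaw":0}
    - {"translation":[0,0,0],"spin":0.12,"jaw":0}
    - {"translation":[0,0,0],"spin":0.12,"jaw":0}
    - {"translation":[0,0,0],"spin":0.12,"jaw":0}
    - {"translation":[0,0,0],"spin":0.12,"jaw":0}
    - {"translation":[0,0,0],"spin":0.12,"jaw":0}
    - {"translation":[0,0,0],"spin":0,"jaw":0}

```text
time: 5.42
tool_pos: [619.2, -55.7, 30.7]
tcp_rot: [-179.9, 0.1, 16.4]
ft_force: [-8.3, 2.3, 7.6]
finger_gap: 11.1
grip_force: 40.4
```

```bash
python3 look.py
```

```text
5.4167 [619.2 -55.7  30.7] [-1.799e+02  1.000e-01  1.640e+01] 11.061976991113232 [-8.3  2.3  7.6]
[280. 190.] 144 24 [[661.4, -43.3], [652.5, -45.9]] ang -163.6
[280. 190.] 144 50 [[667.4, -41.6], [660.0, -43.8]] ang -163.6
[280. 212.] 83 24 [[648.2, -46.7], [643.0, -48.8]] ang -157.8
[280. 212.] 83 50 [[656.5, -44.4], [652.2, -46.1]] ang -157.8
[280. 258.] 368 24 [[630.6, -52.0], [605.4, -59.7]] ang -163.1
[280. 258.] 368 50 [[642.0, -48.8], [621.1, -55.1]] ang -163.1
grip [280.7, 271.8] 0.98 [619.3 -55.9  40. ]
```

The dot, bar line and mark all sit in column 280, so the dial points at the mark. Releasing and rising.

Request:
carry_out:
  commands:
    - {"translation":[0,0,0],"spin":0,"jaw":0.02}
    - {"translation":[0,0,0],"spin":0,"jaw":0.035}
    - {"translation":[0,0,0],"spin":0,"jaw":0.04}
    - {"translation":[0,0,-0.01],"spin":0,"jaw":0.04}
    - {"translation":[0,0,-0.025],"spin":0,"jaw":0.04}
    - {"translation":[0,0,-0.03],"spin":0,"jaw":0.04}
    - {"translation":[0,0,-0.03],"spin":0,"jaw":0.04}
    - {"translation":[0,0,0],"spin":0,"jaw":0.04}

```text
time: 6.18
tool_pos: [624.9, -57.0, 134.2]
tcp_rot: [179.7, -0.6, 16.9]
ft_force: [1.0, 0.3, 0.7]
finger_gap: 39.9
grip_force: 0.0
```

```bash
python3 look.py; cp pics/w1.png pics/w3.png
```

```text
6.1833 [624.9 -57.  134.2] [179.7  -0.6  16.9] 39.867150227377024 [1.  0.3 0.7]
[277. 168.] 53 24 [[660.0, -43.8], [651.5, -46.3]] ang -163.3
[277. 168.] 53 50 [[664.0, -42.7], [656.4, -45.0]] ang -163.3
[276. 180.] 26 24 [[647.0, -46.2], [643.0, -49.1]] ang -144.3
[276. 180.] 26 50 [[652.3, -45.0], [648.8, -47.5]] ang -144.3
[276. 204.] 126 24 [[611.9, -57.2], [634.7, -50.4]] ang 16.5
[276. 204.] 126 50 [[620.9, -54.8], [641.3, -48.7]] ang 16.5
grip [275.4, 214.8] 0.84 [619.2 -54.6  40. ]
```

View pics/w3.png

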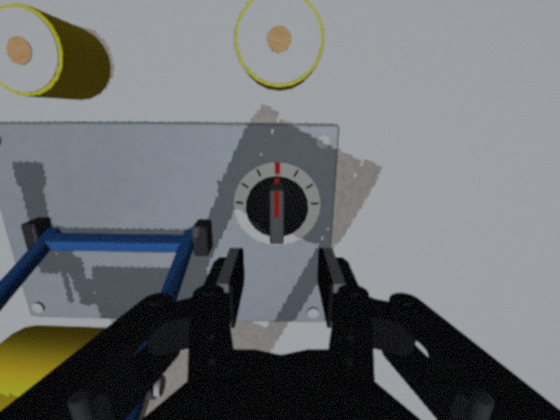

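The wrist view shows the pointer line (277,192 to 277,228), the dot (276,180) and the long red mark (277,168) on one line, so the dial is at zero. The stand's yaw is about 16.5°. I now move above the leg with the fingers closed.

Request:
carry_out:
  commands:
    - {"translation":[0,-0.012,-0.03],"spin":0,"jaw":0.02}
    - {"translation":[0,-0.02,-0.035],"spin":0,"jaw":0}
    - {"translation":[0,-0.03,-0.035],"spin":0,"jaw":0}
    - {"translation":[0,-0.035,-0.03],"spin":0,"jaw":0}
    - {"translation":[0.002,-0.04,0],"spin":0,"jaw":0}
    - {"translation":[0.002,-0.04,0],"spin":0,"jaw":0}
    - {"translation":[0.002,-0.035,0],"spin":0,"jaw":0}
    - {"translation":[0,-0.03,0],"spin":0,"jaw":0}

```text
time: 6.95
tool_pos: [556.3, 173.3, 247.9]
tcp_rot: [-180.0, 0.1, 16.9]
ft_force: [0.4, 0.0, 0.7]
finger_gap: 0.1
grip_force: 0.0
```

```bash
cat > leg.py <<'E'
import sys
from h import *
fr=float(sys.argv[1]) if len(sys.argv)>1 else .35; leg=float(sys.argv[2]) if len(sys.argv)>2 else 0
s=r.sense();print(s["time"],s["tool_pos"].round(1),s["tcp_rot"].round(1),s["finger_gap"],s["ft_force"].round(1))
q=[548.6,79.8,np.radians(16.5)]; M=model(q,fr,leg)
for k in("leg_pivot","leg_foot","top_bar"):
    rs=[]; print(k,"model",M[k].round(1))
    for n in("scene","side","wrist"):
        p=r.snapshot(n)
        l=r.landmark_of(p,k)
        if l: print("   ",n,np.round(l[0]["xy"],1),round(l[0]["score"],2),"model px",proj(p,M[k])[0].round(1))
        if l and l[0]["score"]>.5: rs.append(ray(p,l[0]["xy"]))
    if len(rs)>1: x,e=tri(rs);print("    tri",x.round(1),np.round(e,1))
    if k=="leg_foot": cv2.imwrite("pics/leg_w.png",p["pixels"])
c=np.array([np.cos(q[2]),np.sin(q[2])]);d=(s["tool_pos"]-[*q[:2],0]);print("tcp in stand",(d[:2]@c).round(1),(d[:2]@[-c[1],c[0]]).round(1),d[2].round(1))
E
python3 leg.py
```

```text
6.95 [556.3 173.3 247.9] [-1.80e+02  1.00e-01  1.69e+01] 0.07177255583895448 [0.4 0.  0.7]
leg_pivot model [484.7 156.8 128. ]
    scene [282.5 168.8] 0.91 model px [279.4 168. ]
    side [206.2 184.8] 0.82 model px [205.3 184.6]
    tri [485.7 166.2 121.7] [0.2 0.2]
leg_foot model [571.2 182.4 204. ]
    scene [314.4 158. ] 0.86 model px [310.2 156.1]
    side [242.7 142.3] 0.85 model px [243.7 146.2]
    wrist [268.6 208.2] 0.57 model px [268.5 208.8]
    tri [574.4 186.1 206.5] [8.4 6.7 3.8]
top_bar model [482.8  60.3 207.9]
    scene [247.3 159.8] 0.76 model px [247.9 157.1]
    side [197.4 174. ] 0.87 model px [197.7 173.7]
    wrist [380.5 349. ] 0.87 model px [385.2 351.8]
    tri [481.8  61.  203.3] [3.9 3.2 1.4]
tcp in stand 33.9 87.5 247.9
```

Request:
carry_out:
  commands:
    - {"translation":[0.002,-0.004,0.016],"spin":0,"jaw":0}
    - {"translation":[0,0,0.016],"spin":0,"jaw":0}
    - {"translation":[0,0,0.012],"spin":0,"jaw":0}
    - {"translation":[0,0,0.01],"spin":0,"jaw":0}
    - {"translation":[0,0,0.01],"spin":0,"jaw":0}
    - {"translation":[0,0,0.01],"spin":0,"jaw":0}
    - {"translation":[0,0,0.01],"spin":0,"jaw":0}
    - {"translation":[0,0,0.005],"spin":0,"jaw":0}

```text
time: 8.52
tool_pos: [558.2, 175.4, 158.6]
tcp_rot: [-180.0, 0.0, 16.9]
ft_force: [0.7, 0.7, 2.1]
finger_gap: -0.3
grip_force: 0.8
```

Request:
carry_out:
  commands:
    - {"translation":[0,0,0.008],"spin":0,"jaw":0}
    - {"translation":[0,0,0.008],"spin":0,"jaw":0}
    - {"translation":[0,0,0.008],"spin":0,"jaw":0}
    - {"translation":[0,0,0.008],"spin":0,"jaw":0}
    - {"translation":[0,0,0.008],"spin":0,"jaw":0}
    - {"translation":[0,0,0.006],"spin":0,"jaw":0}
    - {"translation":[0,0,0],"spin":0,"jaw":0}
    - {"translation":[0,0,0],"spin":0,"jaw":0}

```text
time: 9.18
tool_pos: [558.0, 175.5, 113.4]
tcp_rot: [-180.0, 0.1, 16.9]
ft_force: [-0.3, 0.1, 0.6]
finger_gap: 0.1
grip_force: 0.0
```

```bash
python3 leg.py .35 1.48
```

```text
9.1833 [558.  175.5 113.4] [-1.80e+02  1.00e-01  1.69e+01] 0.10696668616712554 [-0.3  0.1  0.6]
leg_pivot model [484.7 156.8 128. ]
    scene [277.7 169.8] 0.61 model px [279.4 168. ]
    side [204.2 184.7] 0.59 model px [205.3 184.6]
    tri [484.1 151.5 128. ] [2.8 2.8]
leg_foot model [565.1 180.6  45. ]
    side [241.6 208. ] 0.75 model px [243.9 209.1]
    wrist [277.1 209. ] 0.92 model px [276.7 209.2]
    tri [562.7 180.9  46.8] [3.1 3.1]
top_bar model [482.8  60.3 207.9]
    scene [247.1 158.4] 0.8 model px [247.9 157.1]
    side [199.8 176. ] 0.76 model px [197.7 173.7]
    tri [486.4  55.4 206.7] [1.3 1.3]
tcp in stand 36.1 89.1 113.4
```

View pics/leg_w.png

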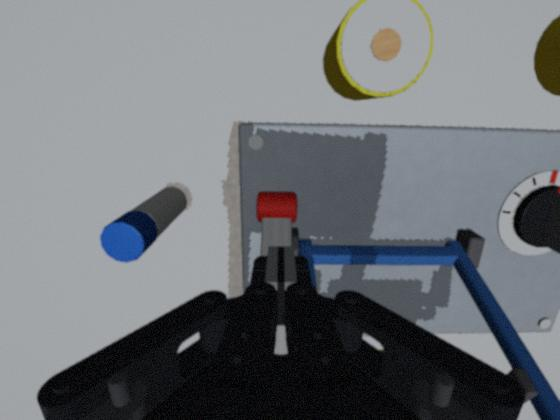

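The wrist view shows the red foot at (277,207), down on the base at z of about 46, so the leg has snapped open. I now rise, turn and go over the top bar.

Request:
carry_out:
  commands:
    - {"translation":[0,0,-0.01],"spin":-0.1,"jaw":0}
    - {"translation":[0,0,-0.02],"spin":-0.12,"jaw":0}
    - {"translation":[0,0,-0.025],"spin":-0.12,"jaw":0}
    - {"translation":[0,0,-0.025],"spin":-0.12,"jaw":0}
    - {"translation":[0,0,-0.025],"spin":-0.12,"jaw":0}
    - {"translation":[0,0,-0.025],"spin":-0.12,"jaw":0}
    - {"translation":[0,0,-0.02],"spin":-0.12,"jaw":0}
    - {"translation":[0,0,-0.01],"spin":-0.12,"jaw":0.02}

```text
time: 10.75
tool_pos: [559.5, 175.8, 277.9]
tcp_rot: [179.8, -0.1, 71.1]
ft_force: [0.2, 0.8, 1.2]
finger_gap: 10.7
grip_force: 0.0
```

Request:
carry_out:
  commands:
    - {"translation":[0,0,0],"spin":-0.12,"jaw":0.03}
    - {"translation":[0,0,0],"spin":-0.12,"jaw":0.05}
    - {"translation":[0,0,0],"spin":-0.12,"jaw":0.05}
    - {"translation":[0,0,0],"spin":-0.12,"jaw":0.05}
    - {"translation":[0,0,0],"spin":-0.12,"jaw":0.05}
    - {"translation":[-0.03,-0.035,0],"spin":-0.03,"jaw":0.05}
    - {"translation":[-0.03,-0.035,0],"spin":0,"jaw":0.05}
    - {"translation":[-0.029,-0.034,0],"spin":0,"jaw":0.05}

```text
time: 11.42
tool_pos: [489.0, 70.3, 273.2]
tcp_rot: [-179.9, -0.0, 107.0]
ft_force: [0.6, -1.6, 0.9]
finger_gap: 50.1
grip_force: 0.0
```

```bash
python3 leg.py .35 1.48
```

```text
11.4167 [489.   70.3 273.2] [-179.9   -0.   107. ] 50.06283806092769 [ 0.6 -1.6  0.9]
leg_pivot model [484.7 156.8 128. ]
    scene [276.6 169.1] 0.82 model px [279.4 168. ]
    side [207.5 185.1] 0.63 model px [205.3 184.6]
    wrist [303.2 103.2] 0.97 model px [300.4 104.5]
    tri [486.4 154.  127.7] [6.3 3.2 4.7]
leg_foot model [565.1 180.6  45. ]
    scene [305.9 205.3] 0.8 model px [305.9 204.1]
    side [242.4 205.4] 0.55 model px [243.9 209.1]
    wrist [366.5 108.6] 0.7 model px [364.5 108.1]
    tri [565.6 180.4  49.5] [6.  6.2 0.8]
top_bar model [482.8  60.3 207.9]
    scene [245.9 157.3] 0.76 model px [247.9 157.1]
    side [200.  175.8] 0.63 model px [197.7 173.7]
    wrist [265.  226.9] 0.85 model px [266.  228.8]
    tri [482.9  58.3 205.4] [3.9 4.2 2.3]
tcp in stand -59.9 7.8 273.2
```

View pics/leg_w.png

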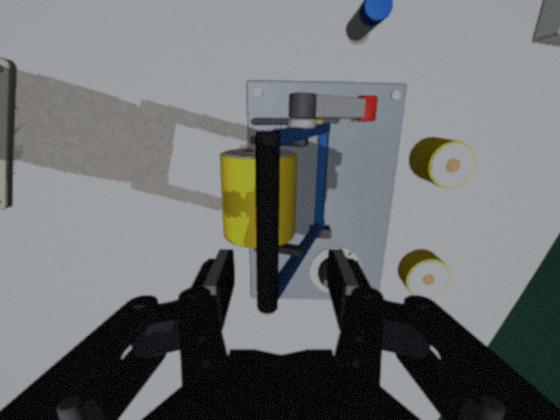

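The wrist view shows the black bar at columns 257 to 280, running vertically (rows 130 to 310) between the fingers, with the leg open (foot at 366,108). Next I descend partway and check the pose.

Request:
carry_out:
  commands:
    - {"translation":[0,0,0],"spin":0,"jaw":0.05}
    - {"translation":[0,0,0.01],"spin":0,"jaw":0.05}
    - {"translation":[0,0,0.01],"spin":0,"jaw":0.05}
    - {"translation":[0,0,0.015],"spin":0,"jaw":0.05}
    - {"translation":[0,0,0.01],"spin":0,"jaw":0.05}
    - {"translation":[0,0,0],"spin":0,"jaw":0.05}
    - {"translation":[0,0,0],"spin":0,"jaw":0.05}
    - {"translation":[0,0,0],"spin":0,"jaw":0.05}

```text
time: 12.98
tool_pos: [490.1, 70.9, 229.3]
tcp_rot: [180.0, 0.0, 106.8]
ft_force: [0.4, 0.0, 0.1]
finger_gap: 50.0
grip_force: 0.0
```

```bash
python3 leg.py .35 1.48 | grep -v " side\| scene"
```

```text
12.9833 [490.1  70.9 229.3] [180.    0.  106.8] 50.02678134129883 [0.4 0.  0.1]
leg_pivot model [484.7 156.8 128. ]
    wrist [305.5 103.2] 0.67 model px [303.2 103.9]
    tri [485.5 156.8 124.2] [1.8 1.2 1.6]
leg_foot model [565.1 180.6  45. ]
    tri [530.1 232.9   4.5] [13.8 13.8]
top_bar model [482.8  60.3 207.9]
    wrist [264.4 255.7] 0.67 model px [262.8 256. ]
    tri [484.1  57.2 201. ] [0.2 0.2 0.3]
tcp in stand -58.6 8.1 229.3
```

Request:
carry_out:
  commands:
    - {"translation":[-0.008,-0.01,0],"spin":0,"jaw":0.05}
    - {"translation":[0,0,0.005],"spin":0,"jaw":0.05}
    - {"translation":[0,0,0.01],"spin":0,"jaw":0.05}
    - {"translation":[0,0,0.012],"spin":0,"jaw":0.05}
    - {"translation":[0,0,0.009],"spin":0,"jaw":0.05}
    - {"translation":[0,0,0.004],"spin":0,"jaw":0.05}
    - {"translation":[0,0,0],"spin":0,"jaw":0.05}
    - {"translation":[0,0,0],"spin":0,"jaw":0.05}

```text
time: 14.55
tool_pos: [482.5, 60.5, 188.5]
tcp_rot: [-179.9, -0.0, 106.9]
ft_force: [0.5, 0.8, -0.4]
finger_gap: 50.2
grip_force: 0.0
```

Request:
carry_out:
  commands:
    - {"translation":[0,0,0],"spin":0,"jaw":0.03}
    - {"translation":[0,0,0],"spin":0,"jaw":0.02}
    - {"translation":[0,0,0],"spin":0,"jaw":0.01}
    - {"translation":[0,0,0],"spin":0,"jaw":0.0}
    - {"translation":[0,0,0],"spin":0,"jaw":0.0}
    - {"translation":[0,0,0],"spin":0,"jaw":0.0}
    - {"translation":[0,0,0],"spin":0,"jaw":0.0}
    - {"translation":[0,0,0],"spin":0,"jaw":0.0}
  squeeze: 40

```text
time: 15.22
tool_pos: [483.1, 60.4, 189.8]
tcp_rot: [179.9, 0.0, 106.8]
ft_force: [-3.0, -0.0, 5.0]
finger_gap: 16.9
grip_force: 39.1
```

```bash
python3 leg.py .35 1.48 | tail -5
```

```text
scene [247.2 158.1] 0.51 model px [247.9 157.1]
    side [195.5 176.7] 0.51 model px [197.7 173.7]
    wrist [280.1 277.8] 0.59 model px [277.6 279. ]
    tri [481.4  58.8 203.8] [0.8 3.3 3.1]
tcp in stand -68.3 0.0 189.8
```

Request:
carry_out:
  commands:
    - {"translation":[0,0.0095,-0.0032],"spin":0,"jaw":0}
    - {"translation":[0,0.0096,-0.0027],"spin":0,"jaw":0}
    - {"translation":[0,0.0097,-0.0022],"spin":0,"jaw":0}
    - {"translation":[0,0.0099,-0.0018],"spin":0,"jaw":0}
    - {"translation":[0,0.0099,-0.0012],"spin":0,"jaw":0}
    - {"translation":[0,0.01,-0.0007],"spin":0,"jaw":0}
    - {"translation":[0,0.01,-0.0003],"spin":0,"jaw":0}
    - {"translation":[0,0,0],"spin":0,"jaw":0}

```text
time: 16.78
tool_pos: [550.2, 79.7, 201.9]
tcp_rot: [179.9, 0.1, 106.8]
ft_force: [0.1, -4.2, 8.0]
finger_gap: 17.0
grip_force: 39.7
```

```bash
python3 leg.py 0 1.48
python3 - <<'E'
from h import *
for n in("side","wrist"): cv2.imwrite(f"pics/end_{n}.png",r.snapshot(n)["pixels"])
a=cv2.imread("pics/end_side.png");cv2.imwrite("pics/end_s.png",cv2.resize(a[110:330,130:400],None,fx=2.7,fy=2.7))
E
```

```text
16.7833 [550.2  79.7 201.9] [1.799e+02 1.000e-01 1.068e+02] 17.028528640569444 [ 0.1 -4.2  8. ]
leg_pivot model [522.5 168.  135. ]
    scene [293.5 172.9] 0.96 model px [292.2 171.2]
    side [223.6 178.4] 0.63 model px [222.7 178.6]
    wrist [282.1  89.3] 0.62 model px [279.2  89.1]
    tri [525.  169.2 132.8] [2.  1.8 0.9]
leg_foot model [570.7 182.3  28.3]
    scene [311.4 210.3] 0.98 model px [307.5 209.7]
    wrist [332.6  96. ] 0.95 model px [329.  97.]
    tri [576.1 187.1  26.5] [3.2 3.2]
top_bar model [548.6  79.8 220. ]
    scene [269.1 163.5] 0.77 model px [271.1 162.8]
    side [233.5 163.5] 0.51 model px [232.1 162.1]
    wrist [276.2 280.9] 0.68 model px [278.1 278.2]
    tri [549.   75.8 218.9] [2.2 2.2 1.4]
tcp in stand 1.6 -0.5 201.9
```

View pics/end_s.png

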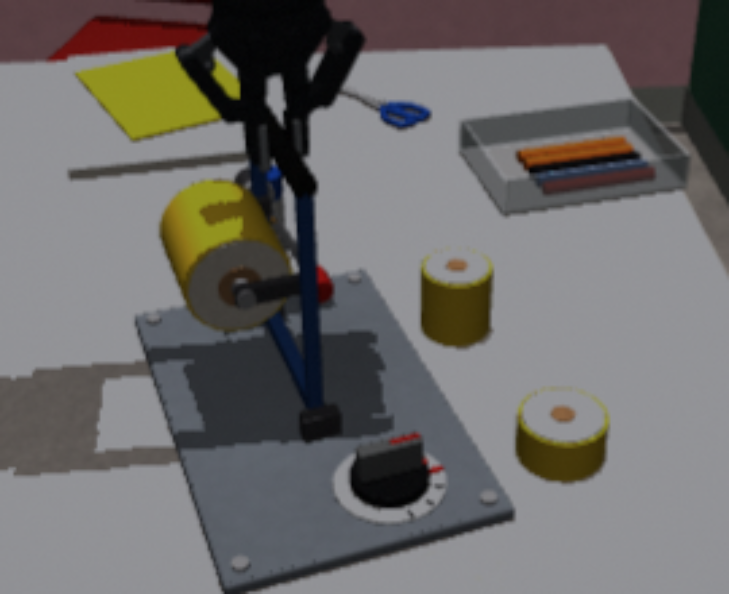

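The side crop shows the frame's near post upright (305,190 to 315,410), the gripper on the top bar, the foot down at (315,285), and the dial pointer at the red mark. I make a small 1.5 mm trim and hand in.

Request:
carry_out:
  commands:
    - {"translation":[0,-0.0015,0],"spin":0,"jaw":0}
    - {"translation":[0,0,0],"spin":0,"jaw":0}
    - {"translation":[0,0,0],"spin":0,"jaw":0}
    - {"translation":[0,0,0],"spin":0,"jaw":0}
    - {"translation":[0,0,0],"spin":0,"jaw":0}
    - {"translation":[0,0,0],"spin":0,"jaw":0}
    - {"translation":[0,0,0],"spin":0,"jaw":0}
    - {"translation":[0,0,0],"spin":0,"jaw":0}

```text
time: 18.45
tool_pos: [547.3, 78.9, 201.9]
tcp_rot: [179.9, 0.1, 106.8]
ft_force: [0.1, -3.9, 5.6]
finger_gap: 16.2
grip_force: 39.6
```

```bash
python3 -c "
from bench import r
s=r.sense();print(s['tool_pos'],s['grip_force'],s['ft_force']);print(r.hand_in())"
```

```text
[547.25158483  78.93304825 201.90763732] 39.61752712726593 [ 0.12235491 -3.92396964  5.57912048]
the job is handed in; nothing more can be done
None
```

I handed the job in at about 18.5 s of the 58 s limit: the dial is at zero, the kickstand is snapped open, and the frame is upright to within about 0.01 rad, still held by its top bar at 40 N; the rolls and glue stick were not touched, and no verdict came back.

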